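# Put the timer away in the drawer

### The job

The run is over: pick up the small countdown timer that stands loose on the worktop, set it down gently, upright, in the open drawer of the little drawer box, let go of it, and then slide the drawer fully shut.

Things in the scene. Friction and masses are not known exactly. Their poses are not given: they have to be found in the camera images.
- timer_center (a point): Countdown timer: white plastic box with grey display and three small buttons, loose on the worktop left of the drawer box, near a round white tub and a sample cup. 34 deep (own x) x 62 wide (own y) x 40 high (own z, up), about 60 g. The point is its centre, 20 mm above its underside; its front faces own -x. Pinch it across its 34 mm depth (fingers close along own x).
- timer: The same timer; origin at the centre of its underside, same axes. (Another such timer, fixed on top of the blue pump at the back, is not meant.)
- drawer_floor (a point): Centre of the drawer's inner floor, moves with it; z up, own -x is the way it opens, y across. Fixed white drawer box 220 deep x 200 wide x 90 high, grey drawer front. Inside 175 long (x) x 164 wide (y); floor 22 mm above worktop, side walls 46 mm and front panel 56 mm above floor; panel's outer face at x -108 mm. Opened by q: uncovered from above from x = -87 mm to q - 94 mm.
- drawer_handle (a point): Middle of the drawer's steel bar handle, moves with the drawer and has the same axes; a bar of 11 mm diameter, 100 long along own y, 52 mm above the worktop, 35 mm in front of the drawer's front panel (gap of about 29 mm behind the bar). Pushing it along own +x shuts the drawer.
- drawer_box_drawer0 (a joint): How far the drawer is open, m: 0 fully shut (a firm stop), about 0.15 fully open; starts at 0.13 to 0.145. Slides with about 1 N of friction and damping 4 N s/m and stays where it is left.
Things that resemble listed ones, but are neither listed nor needed, are in the scene too. Leave any purple look-alike of the timer alone.

How it is judged:
By the outcome, as a careful person would: the job done as asked, in the order asked, and still so for the second after the job is handed in, with the robot touching nothing.
It also fails if it takes over 51 s, if anything falls off the work surface, if the arm or the gripper's body presses on something with over 40 N, if the wrist force passes 120 N, or if a joint passes its speed limit or range.

### The arm

A 6-joint arm with a two-finger parallel gripper is mounted at the origin on a cart in front of the work surface, level with it; the furniture and walls round the work are solid. World frame = base frame: x ahead of the robot, y to its left, z up, the work surface at z = 0. Lengths are in m, angles in rad, forces in N, time in s.
With the tool pointing down it reaches from about 0.225 to 0.875 m from the base axis. Payload 3.4 kg.
Tool frame: the origin (TCP) lies between the finger pads; the fingertips stand 11 mm ahead of it and the grasp point (between the pads) lies 8 mm behind it (tips_ahead is the distance from the TCP to the fingertips, in m); z points along the fingers, x is the direction in which the jaws open and shut, and the axes are right-handed (so a half turn about z gives the same grasp; the last joint's range is limited). The gripper opens to 85 mm and grips with 20 to 120 N. Pads are 22 mm wide; open, the fingers measure 114 mm over their backs; the gripper's body (76 mm by 85 mm) begins 54 mm behind the grasp point. The pads swing forward as they close: fully open they stand 13 mm farther back than shut.
Start: joints at [0.998, 0.276, 1.505, -0, 1.361, -0.121], TCP at [0.251, 0.517, 0.212] pointing down, gripper open.
Joint ranges: [-2.89, 2.89], [-0.75, 2.08], [0.22, 2.7], [-1.18, 4.32], [0.11, 2.71], [-2.7, 2.7]. Speed limits (rad/s): [2.57, 2.57, 3.14, 3.14, 3.14, 3.14].

### API

Orientations are given as a unit quaternion [w, x, y, z].
In Python, from rig import get_state, get_image, sign_off, masks_of, tips_ahead gives the robot as it stands.
- The arm moves only by the tool play_rows, never from a script. Its argument "series" is a list of rows, each an object of numbers: "fingers": the closure, from -1 (fully open) to 1 (shut); "dx", "dy", "dz": the shift along the world's x, y, z in mm; "turn": the turn about the world's z in rad. A call has 1 to 20 rows; each row shifts and turns the pose as measured when the row begins; what a row does not reach is not made up. A row lasts 1/12 s, in which the tool goes at most 41.7 mm and 7.16 degrees, less where a joint would pass 70% of its speed; a pose out of reach is approached as far as the arm can. A call with a gripper value outside its range is refused whole. The fingers move at their own pace and stop on an object; "squeeze" is the grip in N (left out, the last holds). Time passes only in rows, so rows that do not move let the fingers close. It gives the time, the measured TCP pose, the force and the opening at its end, in the units of the state.
- get_state(): the state, without advancing time (a new reading comes with each control period).
- get_image(name): name is "side" or "top" or "wrist"; returns a dict with "pixels" (400x640x3 uint8, red, green, blue), "vfov" (degrees; the focal length in pixels is half the picture's height over the tangent of half this angle, whatever the lens; pixels are square), "cx", "cy" (the principal point, pixels), "rvec" (rotation vector, rad) and "tvec" (3), from world to camera coordinates, as OpenCV has them; the wrist camera has in their place "hand_eye" (4x4, takes a point from camera to tool coordinates, whose origin is the TCP and whose axes are the tool frame's). Camera axes: x right, y down, z forward; pixel columns grow to the right and rows downward; lengths in m; the calibration is good to about 2 mm. A picture is of the moment at which its call begins: read the wrist's pose just before it. There is no depth.
- sign_off(): hands the job in, once; it reports no verdict.
Trained networks look in a picture, given as the dict that the camera call returned (one of the last four; its "shot" number tells which), for a name from the list of things; names that differ only in an ending like _2 or _b are one class to them, and where a whole thing is asked for, a point or a joint stands for the part that bears it (a point fixed in the world has none). Each returns a list of dicts, best first, with "p" (0 to 1); they miss things now and then, are a little off and sometimes report something else, mostly with a low value. They report only what shows in the picture. A call takes as long as a camera call. They do not tell look-alikes from the thing itself.
- masks_of(picture, label): "region" (400x640 bool, what is visible of it) and "xy" ([column, row] in pixels, amid what is visible of it).
The state is a dict: "clock": time; "qpos": joint angles; "qd": joint speeds; "effort": joint torques, N m; "position": TCP position; "ee_rot": TCP orientation; "contact_force": force on the tool from outside, world axes, zero at the start; "moment": the same for the moment, N m; "width": finger opening in m.
Only numpy, scipy, OpenCV 4.12 (cv2) and the standard library are available. Lean on these libraries where they do the work, as an engineer would, in place of code of your own. Each camera call takes 0.05 s, during which the arm holds its last target. There are 200 camera calls.

## Working session

There is one attempt and no reset: what is moved stays moved. The work goes in short steps, Python scripts to look and compute and a tool call to move; the robot and the scene stay as the last step left them, time stands still between calls to the robot, and variables do not carry over. Pictures are saved under pics/ and viewed, about 8 in all and at most 12, crops included, and the job is handed in when it is done.

Besides the shell and the picture viewer there is one more tool, called after ">>>" as name([rows], argument=value, ...), one row to a line, values as JSON. play_rows: Moves the arm, as the interface text tells. Its arguments: {"type":"object","properties":{"series":{"type":"array"},"squeeze":{"type":"number"}},"required":["series"]}

```bash
mkdir -p pics; cat > h.py <<'E'
import numpy as np, cv2
from rig import *
from scipy.spatial.transform import Rotation as R
def cam(p,s=None):
    f=200/np.tan(np.radians(p["vfov"])/2); K=np.array([[f,0,p["cx"]],[0,f,p["cy"]],[0,0,1.]])
    if "rvec" in p:
        r=cv2.Rodrigues(np.array(p["rvec"],float))[0]; t=np.array(p["tvec"],float).ravel()
    else:
        q=s["ee_rot"]; T=np.eye(4); T[:3,:3]=R.from_quat([q[1],q[2],q[3],q[0]]).as_matrix(); T[:3,3]=s["position"]
        C=np.linalg.inv(T@np.array(p["hand_eye"])); r=C[:3,:3]; t=C[:3,3]
    return K,r,t
def back(p,uv,z,s=None):
    K,r,t=cam(p,s); o=-r.T@t; d=r.T@np.linalg.inv(K)@np.array([uv[0],uv[1],1.]); return o+d*(z-o[2])/d[2]
def proj(p,X,s=None):
    K,r,t=cam(p,s); c=r@np.array(X,float)+t; u=K@c; return u[:2]/u[2]
def save(p,n): cv2.imwrite(n,cv2.cvtColor(p["pixels"],cv2.COLOR_RGB2BGR))
E
python3 - <<'E'
from h import *
s=get_state(); print(s)
for n in ("top","side","wrist"):
    p=get_image(n); save(p,f"pics/{n}0.png")
    print(n,p.keys(),p["vfov"])
    for l in ("timer","drawer_floor","drawer_handle"):
        for m in masks_of(p,l):
            z={"timer":.04,"drawer_floor":.05,"drawer_handle":.052}[l]
            print(n,l,m["p"],m["xy"],m["region"].sum(),back(p,m["xy"],z,s).round(3))
a=cv2.imread("pics/top0.png");
E
```

```text
{'clock': 0.0, 'qpos': array([ 9.98054750e-01,  2.76616419e-01,  1.50614954e+00,  1.49587773e-05,
        1.36067834e+00, -1.21007052e-01]), 'qd': array([ 0.00233678,  0.00259874,  0.0011739 ,  0.00033725, -0.00016434,
        0.00070076]), 'effort': array([-9.66303778e-04, -4.16776800e+01, -2.45807719e+01, -7.34787700e-04,
        1.12054904e-02,  1.70462283e-05]), 'position': array([0.25069925, 0.51684471, 0.21092098]), 'ee_rot': array([ 3.86485937e-04,  8.47504665e-01,  5.30787138e-01, -8.41325848e-04]), 'contact_force': array([-0.71423677, -0.57042734,  0.20312274]), 'moment': array([0.00600948, 0.02361465, 0.01438106]), 'width': 0.0853427871406726}
top dict_keys(['pixels', 'vfov', 'cx', 'cy', 'rvec', 'tvec', 'shot']) 44.66947329520064
top timer 0.73 [323.1, 216.1] 303 [0.565 0.108 0.04 ]
top timer 0.69 [305.2, 254.7] 275 [0.461 0.156 0.04 ]
top drawer_floor 0.91 [390.8, 209.8] 4296 [ 0.578 -0.074  0.05 ]
top drawer_handle 0.85 [392.6, 206.7] 4242 [ 0.586 -0.078  0.052]
side dict_keys(['pixels', 'vfov', 'cx', 'cy', 'rvec', 'tvec', 'shot']) 46.59389093638588
side timer 0.94 [256.2, 215.8] 541 [0.466 0.095 0.04 ]
side timer 0.7 [307.9, 215.5] 259 [0.571 0.088 0.04 ]
side drawer_floor 0.6 [317.4, 263.7] 8386 [ 0.578 -0.115  0.05 ]
side drawer_handle 0.71 [317.0, 262.4] 8320 [ 0.577 -0.114  0.052]
wrist dict_keys(['pixels', 'vfov', 'cx', 'cy', 'hand_eye', 'shot']) 67.72646282147433
wrist timer 0.55 [162.1, 394.7] 267 [0.436 0.166 0.04 ]
```

```bash
python3 - <<'E'
import cv2,numpy as np
a=cv2.imread("pics/top0.png");b=cv2.imread("pics/side0.png")
A=cv2.resize(a[130:330,220:480],(780,600),interpolation=cv2.INTER_CUBIC)
B=cv2.resize(b[150:350,180:440],(780,600),interpolation=cv2.INTER_CUBIC)
cv2.imwrite("pics/topc.png",A);cv2.imwrite("pics/sidec.png",B)
E
```

```text
(no output)
```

View pics/topc.png

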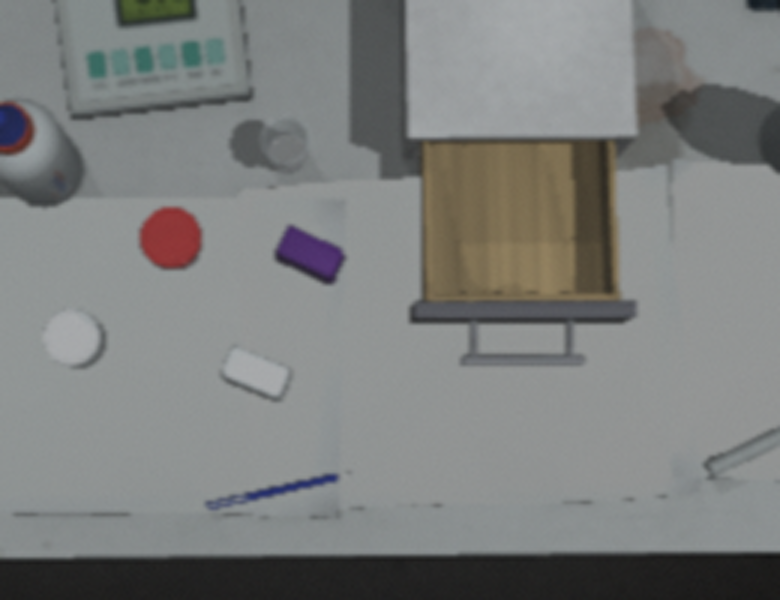

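View pics/sidec.png

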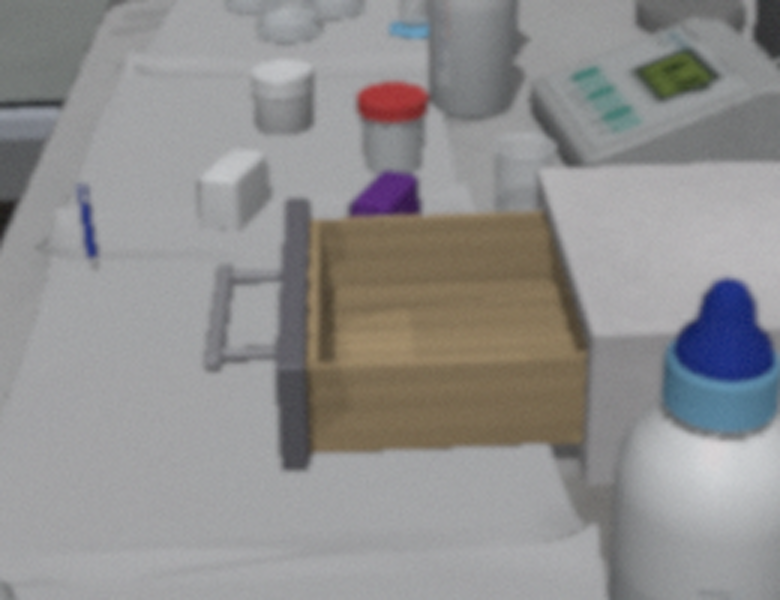

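Top view: white timer at about full-image (305,254) is the one. The others are the purple look-alike (323,214), white tub (245,243), red cup (277,209) and the fixed timer on the pump, which is out of this crop. The handle bar is at about (394,250), and the drawer opens toward the robot.

```bash
python3 - <<'E'
from h import *
p=get_image("top")
f=lambda c,z:back(p,(220+c[0]/3,130+c[1]/3),z).round(4)
for n,c,z in (("handle L",(462,360),.057),("handle R",(583,359),.057),("front L",(412,304),.078),("front R",(635,302),.078),("box L",(407,137),.09),("box R",(637,135),.09),("wall L",(424,300),.068),("wall R",(618,298),.068)): print(n,f(c,z))
ms=[m for m in masks_of(p,"timer")]
for m in ms:
    c=p["pixels"][m["region"]].mean(0)
    ys,xs=np.nonzero(m["region"]); P=np.array([back(p,(x,y),.04)[:2] for x,y in zip(xs,ys)],np.float32)*1000
    print(m["xy"],c.round(),cv2.minAreaRect(P))
# corners from crop, at top z=.04
for c in ((233,346),(292,374),(279,400),(222,372)): print(f(c,.04))
E
```

```text
handle L [ 0.471  -0.0251  0.057 ]
handle R [ 0.4709 -0.1307  0.057 ]
front L [0.5182 0.0189 0.078 ]
front R [ 0.5181 -0.1738  0.078 ]
box L [0.6637 0.021  0.09  ]
box R [ 0.6633 -0.1798  0.09  ]
wall L [0.5227 0.0077 0.068 ]
wall R [ 0.5229 -0.1614  0.068 ]
[304.6, 254.3] [154. 157. 159.] ((462.93212890625, 159.03546142578125), (57.32941436767578, 32.928428649902344), 67.76272583007812)
[322.6, 216.7] [75. 55. 99.] ((568.3153686523438, 109.21006774902344), (60.466453552246094, 35.45180130004883), 64.50533294677734)
[0.4865 0.1762 0.04  ]
[0.4612 0.124  0.04  ]
[0.4385 0.1356 0.04  ]
[0.4636 0.186  0.04  ]
```

>>> play_rows([
  {"dx": 13, "dy": -22, "turn": -0.1},
  {"dx": 13, "dy": -22, "turn": -0.1},
  {"dx": 13, "dy": -22, "turn": -0.1},
  {"dx": 13, "dy": -22, "turn": -0.1},
  {"dx": 13, "dy": -22, "turn": -0.1},
  {"dx": 13, "dy": -22, "turn": -0.1},
  {"dx": 13, "dy": -22, "turn": -0.1},
  {"dx": 13, "dy": -22, "turn": -0.1},
  {"dx": 13, "dy": -22, "turn": -0.1},
  {"dx": 13, "dy": -22, "turn": -0.1},
  {"dx": 13, "dy": -22, "turn": -0.1},
  {"dx": 13, "dy": -22, "turn": -0.1},
  {"dx": 13, "dy": -22, "turn": -0.1},
  {"dx": 13, "dy": -22, "turn": -0.1},
  {"dx": 13, "dy": -22, "turn": -0.1},
  {"dx": 13, "dy": -22, "turn": -0.05},
  {"dx": 0, "dy": 0},
  {"dx": 0},
])

```text
invalid input at $.series[0]: expected keys fingers, dx, dy, dz, turn
```

```bash
cat > look.py <<'E'
from h import *
import sys
s=get_state();p=get_image("wrist");save(p,f"pics/{sys.argv[1]}.png")
q=s["ee_rot"];r=R.from_quat([q[1],q[2],q[3],q[0]]).as_matrix();print(s["clock"],s["position"].round(4),"yaw",np.arctan2(r[1,0],r[0,0]).round(3),s["width"],s["qpos"].round(2))
for m in masks_of(p,"timer"):
    ys,xs=np.nonzero(m["region"]); P=np.array([back(p,(x,y),.04,s)[:2] for x,y in zip(xs,ys)],np.float32)*1000
    print(m["p"],m["xy"],m["region"].sum(),p["pixels"][m["region"]].mean(0).round(),cv2.minAreaRect(P))
E
python3 look.py w1
```

```text
0.7 [0.251  0.5173 0.2119] yaw 1.119 0.08542534821474547 [ 1.    0.28  1.5   0.    1.36 -0.12]
0.56 [160.3, 393.3] 269 [104. 105.  99.] ((427.7719421386719, 167.4544677734375), (32.015281677246094, 33.14422607421875), 64.14295196533203)
```

View pics/w1.png

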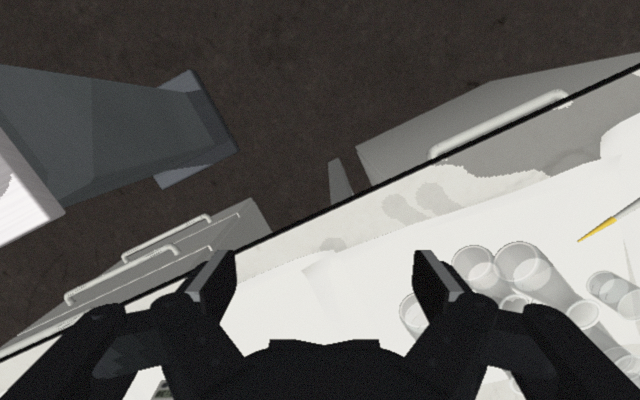

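All five keys are needed in each row. This picture shows only the start pose, looking over the worktop edge with the fingers at the bottom.

>>> play_rows([
  {"fingers": -1, "dx": 13, "dy": -22, "dz": 0, "turn": -0.1},
  {"fingers": -1, "dx": 13, "dy": -22, "dz": 0, "turn": -0.1},
  {"fingers": -1, "dx": 13, "dy": -22, "dz": 0, "turn": -0.1},
  {"fingers": -1, "dx": 13, "dy": -22, "dz": 0, "turn": -0.1},
  {"fingers": -1, "dx": 13, "dy": -22, "dz": 0, "turn": -0.1},
  {"fingers": -1, "dx": 13, "dy": -22, "dz": 0, "turn": -0.1},
  {"fingers": -1, "dx": 13, "dy": -22, "dz": 0, "turn": -0.1},
  {"fingers": -1, "dx": 13, "dy": -22, "dz": 0, "turn": -0.1},
  {"fingers": -1, "dx": 13, "dy": -22, "dz": 0, "turn": -0.1},
  {"fingers": -1, "dx": 13, "dy": -22, "dz": 0, "turn": -0.1},
  {"fingers": -1, "dx": 13, "dy": -22, "dz": 0, "turn": -0.1},
  {"fingers": -1, "dx": 13, "dy": -22, "dz": 0, "turn": -0.1},
  {"fingers": -1, "dx": 13, "dy": -22, "dz": 0, "turn": -0.1},
  {"fingers": -1, "dx": 13, "dy": -22, "dz": 0, "turn": -0.1},
  {"fingers": -1, "dx": 13, "dy": -22, "dz": 0, "turn": -0.1},
  {"fingers": -1, "dx": 13, "dy": -22, "dz": 0, "turn": -0.05},
  {"fingers": -1, "dx": 0, "dy": 0, "dz": 0, "turn": 0},
  {"fingers": -1, "dx": 0, "dy": 0, "dz": 0, "turn": 0},
])

```text
clock: 2.3
position: [0.4666, 0.1495, 0.2135]
ee_rot: [-0.001, 0.968, -0.251, 0.005]
contact_force: [-0.6, 0.2, -0.3]
width: 0.0854
```

```bash
python3 look.py w2
```

```text
2.3 [0.4666 0.1495 0.2135] yaw -0.507 0.08535275919737163 [ 0.17  0.14  1.68 -0.    1.31  0.68]
0.9 [314.4, 169.0] 1459 [160. 157. 152.] ((465.99530029296875, 161.15533447265625), (61.00440216064453, 33.80518341064453), 68.39818572998047)
0.9 [412.3, 159.0] 1880 [72. 40. 89.] ((567.1045532226562, 114.17491149902344), (62.64680480957031, 40.92344284057617), 64.78605651855469)
```

View pics/w2.png

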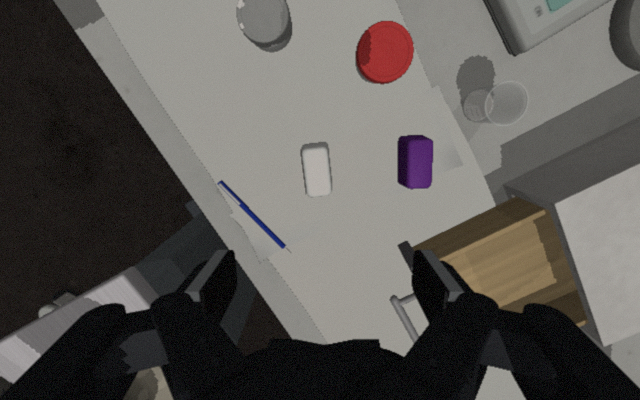

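The white timer sits at (316,170) and the purple one is apart at (415,161), so the choice is right. I'll descend part way, align and look again.

>>> play_rows([
  {"fingers": -1, "dx": -1, "dy": 3, "dz": -25, "turn": 0.05},
  {"fingers": -1, "dx": -1, "dy": 3, "dz": -25, "turn": 0.05},
  {"fingers": -1, "dx": 0, "dy": 2, "dz": -25, "turn": 0},
  {"fingers": -1, "dx": 0, "dy": 0, "dz": -25, "turn": 0},
  {"fingers": -1, "dx": 0, "dy": 0, "dz": 0, "turn": 0},
  {"fingers": -1, "dx": 0, "dy": 0, "dz": 0, "turn": 0},
])

```text
clock: 2.9
position: [0.4622, 0.1652, 0.1132]
ee_rot: [-0.004, 0.981, -0.193, 0.008]
contact_force: [-0.3, -0.2, 0.2]
width: 0.085
```

```bash
python3 look.py w3
```

```text
2.9 [0.4622 0.1652 0.1132] yaw -0.389 0.08504848420292556 [0.2  0.22 1.85 0.   1.06 0.59]
0.84 [329.0, 202.4] 2779 [140. 137. 133.] ((464.96063232421875, 162.59413146972656), (64.82615661621094, 31.63258934020996), 66.80951690673828)
```

View pics/w3.png

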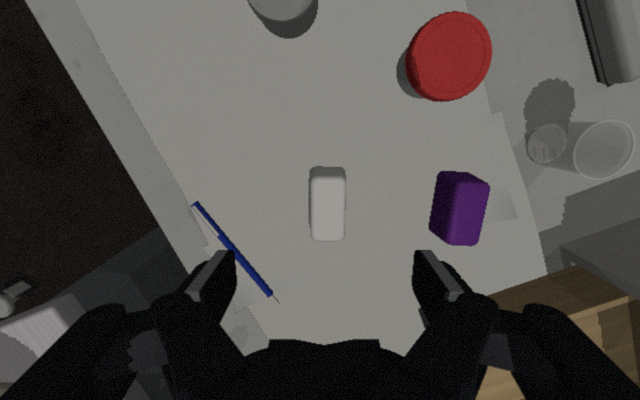

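```bash
python3 - <<'E'
from h import *
s=get_state();p=get_image("wrist")
a=cv2.resize(p["pixels"][150:260,280:380],None,fx=5,fy=5,interpolation=cv2.INTER_CUBIC)
cv2.imwrite("pics/w3c.png",cv2.cvtColor(cv2.convertScaleAbs(a,alpha=1.2),cv2.COLOR_RGB2BGR))
for uv in ((328,208),(311,178),(345,178),(344,240),(312,240)): print(back(p,uv,.04,s).round(4))
print(proj(p,s["position"],s), p["hand_eye"])
E
```

```text
[0.466 0.159 0.04 ]
[0.4629 0.1879 0.04  ]
[0.4884 0.1773 0.04  ]
[0.4679 0.127  0.04  ]
[0.4425 0.1376 0.04  ]
[322.65621931 238.11271633] [[ 9.99999687e-01 -6.65637800e-04 -4.27313968e-04  8.03745056e-04]
 [ 7.59076744e-04  9.59475375e-01  2.81791463e-01 -7.11687140e-02]
 [ 2.22426180e-04 -2.81791699e-01  9.59475580e-01 -1.62808346e-01]
 [ 0.00000000e+00  0.00000000e+00  0.00000000e+00  1.00000000e+00]]
```

View pics/w3c.png

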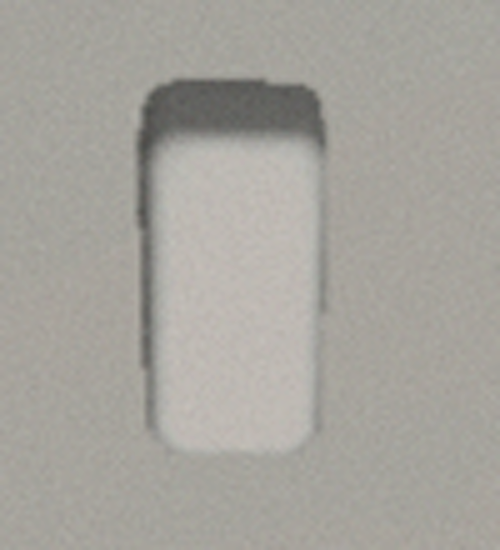

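>>> play_rows([
  {"fingers": -1, "dx": 1, "dy": -4, "dz": -20, "turn": 0},
  {"fingers": -1, "dx": 1, "dy": -2, "dz": -15, "turn": 0},
  {"fingers": -1, "dx": 0, "dy": 0, "dz": -15, "turn": 0},
  {"fingers": -1, "dx": 0, "dy": 0, "dz": 0, "turn": 0},
  {"fingers": -1, "dx": 0, "dy": 0, "dz": 0, "turn": 0},
])

```text
clock: 3.47
position: [0.4735, 0.1609, 0.0721]
ee_rot: [-0.008, 0.981, -0.193, 0.019]
contact_force: [-0.6, -0.3, 0.9]
width: 0.0854
```

>>> play_rows([
  {"fingers": -1, "dx": -4, "dy": -1, "dz": 0, "turn": 0},
  {"fingers": -1, "dx": -4, "dy": -1, "dz": 0, "turn": 0},
  {"fingers": -1, "dx": 0, "dy": 0, "dz": 0, "turn": 0},
  {"fingers": -1, "dx": 0, "dy": 0, "dz": 0, "turn": 0},
])

```text
clock: 3.8
position: [0.4678, 0.1594, 0.0768]
ee_rot: [-0.01, 0.981, -0.193, 0.022]
contact_force: [-0.8, 0.4, -0.4]
width: 0.0859
```

```bash
python3 look.py w4; python3 -c "
from h import *
s=get_state();q=s['ee_rot'];print(R.from_quat([q[1],q[2],q[3],q[0]]).as_matrix().round(3),s['qpos'].round(3))"
```

```text
3.8 [0.4678 0.1594 0.0768] yaw -0.388 0.08587408023915792 [0.19 0.25 1.92 0.   0.93 0.57]
0.87 [463.1, 214.2] 5011 [50. 25. 65.] ((564.2792358398438, 116.76484680175781), (64.84603118896484, 48.76223373413086), 63.469478607177734)
0.69 [315.4, 213.4] 3828 [131. 129. 125.] ((465.23431396484375, 162.49227905273438), (66.33309173583984, 32.10773849487305), 66.14249420166016)
[[ 0.925 -0.377  0.047]
 [-0.378 -0.926  0.01 ]
 [ 0.04  -0.027 -0.999]] [0.187 0.251 1.917 0.002 0.926 0.573]
```

>>> play_rows([
  {"fingers": -1, "dx": 0, "dy": 0, "dz": 20, "turn": 0},
  {"fingers": -1, "dx": 0, "dy": 0, "dz": 20, "turn": 0},
  {"fingers": -1, "dx": 0, "dy": 0, "dz": 0, "turn": 0},
])

```text
clock: 4.15
position: [0.4667, 0.1593, 0.1171]
ee_rot: [-0.009, 0.981, -0.193, 0.021]
contact_force: [0.5, 0.1, -1.0]
width: 0.0852
```

>>> play_rows([
  {"fingers": -1, "dx": 0, "dy": 0, "dz": -4, "turn": 0},
  {"fingers": -1, "dx": 0, "dy": 0, "dz": -4, "turn": 0},
  {"fingers": -1, "dx": 0, "dy": 0, "dz": -4, "turn": 0},
  {"fingers": -1, "dx": 0, "dy": 0, "dz": -4, "turn": 0},
  {"fingers": -1, "dx": 0, "dy": 0, "dz": -4, "turn": 0},
  {"fingers": -1, "dx": 0, "dy": 0, "dz": -4, "turn": 0},
])

```text
clock: 4.65
position: [0.4655, 0.159, 0.0888]
ee_rot: [-0.009, 0.981, -0.193, 0.02]
contact_force: [0.0, -0.4, 0.2]
width: 0.0854
```

>>> play_rows([
  {"fingers": -1, "dx": 0, "dy": 0, "dz": -6, "turn": 0},
  {"fingers": -1, "dx": 0, "dy": 0, "dz": -6, "turn": 0},
  {"fingers": -1, "dx": 0, "dy": 0, "dz": -6, "turn": 0},
  {"fingers": -1, "dx": 0, "dy": 0, "dz": -6, "turn": 0},
  {"fingers": -1, "dx": 0, "dy": 0, "dz": -6, "turn": 0},
  {"fingers": -1, "dx": 0, "dy": 0, "dz": -6, "turn": 0},
  {"fingers": -1, "dx": 0, "dy": 0, "dz": -6, "turn": 0},
  {"fingers": -1, "dx": 0, "dy": 0, "dz": -6, "turn": 0},
  {"fingers": -1, "dx": 0, "dy": 0, "dz": -4, "turn": 0},
  {"fingers": -1, "dx": 0, "dy": 0, "dz": 0, "turn": 0},
])

```text
clock: 5.48
position: [0.4635, 0.1586, 0.0282]
ee_rot: [-0.008, 0.981, -0.193, 0.017]
contact_force: [-0.8, 1.0, 0.5]
width: 0.0856
```

```bash
python3 look.py w5
```

```text
5.4833 [0.4635 0.1586 0.0282] yaw -0.388 0.08561592170133146 [0.19 0.31 1.98 0.   0.81 0.57]
0.93 [324.6, 232.8] 6064 [128. 126. 122.] ((465.7814636230469, 162.953369140625), (66.91741180419922, 31.29467010498047), 67.45892333984375)
0.57 [511.5, 234.2] 8698 [46. 21. 60.] ((562.65380859375, 118.76177978515625), (65.08649444580078, 52.93013000488281), 63.7547607421875)
```

View pics/w5.png

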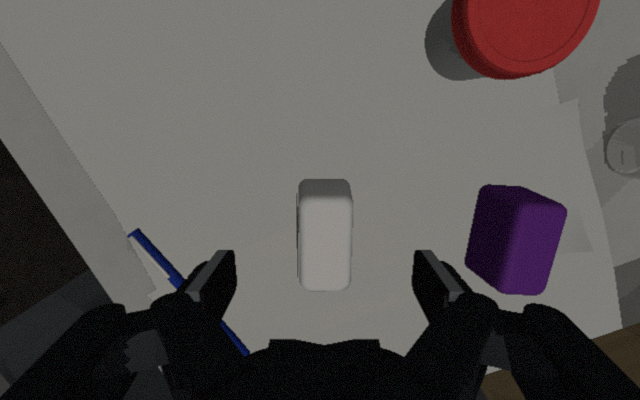

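>>> play_rows([
  {"fingers": -1, "dx": 0, "dy": 0, "dz": -4, "turn": 0},
  {"fingers": -1, "dx": 0, "dy": 0, "dz": -4, "turn": 0},
  {"fingers": -1, "dx": 0, "dy": 0, "dz": 0, "turn": 0},
])

```text
clock: 5.83
position: [0.4651, 0.1589, 0.0212]
ee_rot: [-0.008, 0.981, -0.193, 0.019]
contact_force: [-0.7, 0.1, -0.7]
width: 0.0853
```

>>> play_rows([
  {"fingers": 1, "dx": 0, "dy": 0, "dz": 0, "turn": 0},
  {"fingers": 1, "dx": 0, "dy": 0, "dz": 0, "turn": 0},
  {"fingers": 1, "dx": 0, "dy": 0, "dz": 0, "turn": 0},
  {"fingers": 1, "dx": 0, "dy": 0, "dz": 0, "turn": 0},
  {"fingers": 1, "dx": 0, "dy": 0, "dz": 0, "turn": 0},
  {"fingers": 1, "dx": 0, "dy": 0, "dz": 0, "turn": 0},
  {"fingers": 1, "dx": 0, "dy": 0, "dz": 0, "turn": 0},
  {"fingers": 1, "dx": 0, "dy": 0, "dz": 0, "turn": 0},
  {"fingers": 1, "dx": 0, "dy": 0, "dz": 0, "turn": 0},
  {"fingers": 1, "dx": 0, "dy": 0, "dz": 0, "turn": 0},
], squeeze=30)

```text
clock: 6.67
position: [0.4657, 0.159, 0.0218]
ee_rot: [-0.009, 0.981, -0.193, 0.02]
contact_force: [-0.4, -0.4, -0.4]
width: 0.0
```

```bash
python3 look.py w6;python3 - <<'E'
from h import *
p=get_image("top");s=get_state();save(p,"pics/top6.png")
print(proj(p,s["position"]))
q=get_image("side");print(proj(q,s["position"]))
import cv2
a=np.hstack([cv2.resize(x["pixels"][r:r+100,c:c+100],(400,400),interpolation=cv2.INTER_CUBIC) for x,r,c in((p,200,260),(q,160,210))])
w=cv2.resize(cv2.cvtColor(cv2.imread("pics/w6.png"),cv2.COLOR_BGR2RGB)[150:350,120:520],(400,200))
a=np.vstack([a,np.hstack([w,w*0])])
cv2.imwrite("pics/m6.png",cv2.cvtColor(a,cv2.COLOR_RGB2BGR))
E
```

```text
6.6667 [0.4657 0.159  0.0218] yaw -0.388 2.0282475137613664e-05 [0.19 0.32 1.99 0.   0.79 0.57]
0.86 [514.0, 240.6] 9346 [50. 24. 64.] ((562.3276977539062, 118.92028045654297), (65.62812805175781, 54.01654815673828), 63.22088623046875)
0.8 [319.3, 215.2] 3552 [94. 94. 91.] ((471.0797424316406, 176.273681640625), (39.23727035522461, 31.45096206665039), 69.06111907958984)
[304.43335733 253.59825234]
[258.13995356 210.5604944 ]
```

View pics/m6.png

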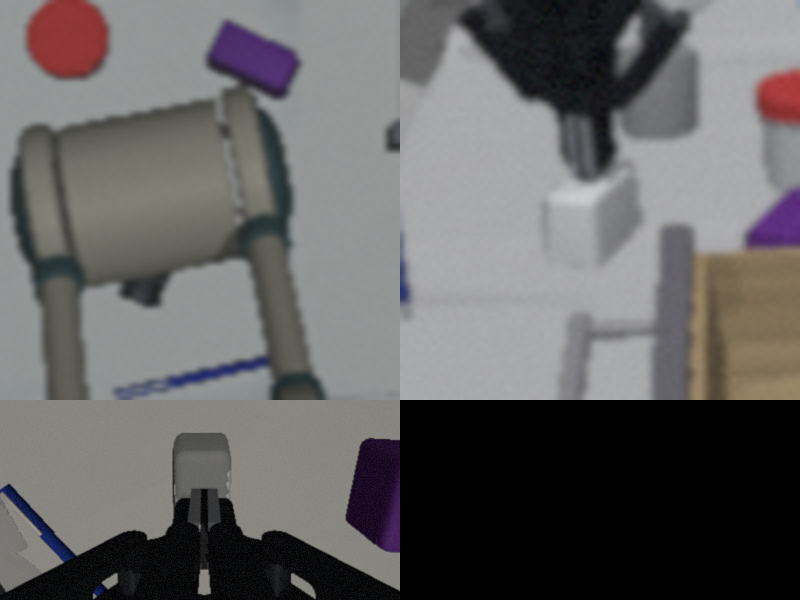

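```bash
python3 - <<'E'
from h import *
import rig
print(rig.tips_ahead() if callable(rig.tips_ahead) else rig.tips_ahead)
s=get_state();p=get_image("wrist");q=get_image("side")
q4=s["ee_rot"];r=R.from_quat([q4[1],q4[2],q4[3],q4[0]]).as_matrix()
for d in (-.03,-.02,-.01,0,.011): X=s["position"]+r[:,2]*d; print(d,X.round(4),proj(p,X,s).round(1),proj(q,X).round(1))
E
```

```text
0.011
-0.03 [0.4644 0.1588 0.0518] [322.4 262.6] [256.7 198. ]
-0.02 [0.4648 0.1589 0.0418] [322.5 253.5] [257.2 202.2]
-0.01 [0.4652 0.159  0.0318] [322.6 245.4] [257.7 206.4]
0 [0.4657 0.1591 0.0218] [322.6 238.1] [258.1 210.6]
0.011 [0.4661 0.1592 0.0108] [322.7 231. ] [258.7 215.1]
```

The gripper shut on nothing. In the side view the tips, at about (256,204), are above the timer, so the true height is greater than the reading. I'll raise it and measure the offset with the side camera.

>>> play_rows([
  {"fingers": 1, "dx": 0, "dy": 0, "dz": 10, "turn": 0},
  {"fingers": 1, "dx": 0, "dy": 0, "dz": 20, "turn": 0},
  {"fingers": 1, "dx": 0, "dy": 0, "dz": 20, "turn": 0},
  {"fingers": 1, "dx": 0, "dy": 0, "dz": 0, "turn": 0},
  {"fingers": 1, "dx": 0, "dy": 0, "dz": 0, "turn": 0},
])

```text
clock: 7.38
position: [0.464, 0.1587, 0.0723]
ee_rot: [-0.008, 0.981, -0.193, 0.018]
contact_force: [-0.2, -0.9, -0.9]
width: -0.0002
```

```bash
python3 - <<'E'
from h import *
s=get_state();p=get_image("wrist");q=get_image("side");w=p
q4=s["ee_rot"];r=R.from_quat([q4[1],q4[2],q4[3],q4[0]]).as_matrix()
a=cv2.resize(q["pixels"][130:230,200:320],(720,600),interpolation=cv2.INTER_CUBIC)
for d in (-.03,-.02,-.01,0,.011):
    X=s["position"]+r[:,2]*d; u=proj(q,X);print(d,X.round(4),proj(p,X,s).round(1),u.round(1))
    c=((u-[200,130])*6+3).astype(int); cv2.line(a,(int(c[0])+40,int(c[1])),(int(c[0])+80,int(c[1])),(255,0,0) if d else (0,255,0),1)
w=cv2.resize(w["pixels"][150:350,170:470],(300,200)); a[:200,:300]=w
cv2.imwrite("pics/s7.png",cv2.cvtColor(a,cv2.COLOR_RGB2BGR))
E
```

```text
-0.03 [0.4629 0.1585 0.1023] [322.4 262.6] [254.4 176. ]
-0.02 [0.4633 0.1585 0.0923] [322.5 253.5] [254.9 180.5]
-0.01 [0.4637 0.1586 0.0823] [322.6 245.3] [255.4 184.8]
0 [0.464  0.1587 0.0723] [322.6 238.1] [255.9 189.2]
0.011 [0.4645 0.1588 0.0613] [322.7 231. ] [256.4 193.9]
```

View pics/s7.png

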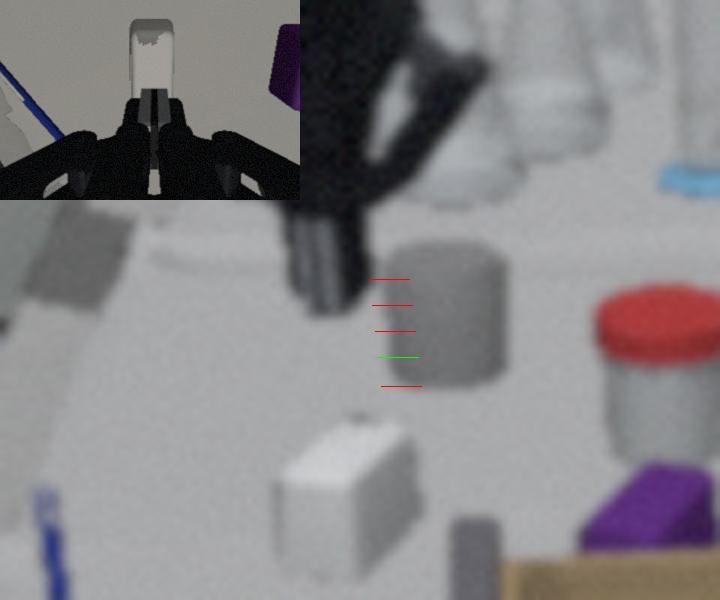

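```bash
python3 - <<'E'
from h import *
q=get_image("side");t=get_image("top")
K,r,tt=cam(q);print("side cam",(-r.T@tt).round(3),"axis",r[2].round(3)); K,r,tt=cam(t);print("top cam",(-r.T@tt).round(3),r[2].round(3))
S=lambda c:np.array([180+c[0]/3,150+c[1]/3])
for n,X,c in (("hL",(.4705,-.0251,.052),(224,268)),("hR",(.4705,-.1307,.052),(212,365)),("panel far top",(.506,.0189,.078),(288,202)),("boxL",(.6637,.021,.09),(540,170)),("boxR",(.6637,-.18,.09),(588,333)),("timer topN",(.4612,.124,.04),(268,160)),("timer near",(.4385,.1356,.04),(240,190)),("t far",(.4865,.1762,.04),(232,152)),("t back",(.4636,.186,.04),(200,185))):
    print(n,proj(q,X).round(1),"seen",S(c).round(1))
E
```

```text
side cam [ 0.541 -0.762  0.45 ] axis [ 0.063  0.909 -0.411]
top cam [0.374 0.099 1.337] [ 0.171  0.009 -0.985]
hL [254.3 238.8] seen [254.7 239.3]
hR [250.2 270.9] seen [250.7 271.7]
panel far top [274.1 214.4] seen [276.  217.3]
boxL [358.5 205. ] seen [360.  206.7]
boxR [378.  261.2] seen [376. 261.]
timer topN [254.6 209.9] seen [269.3 203.3]
timer near [244.  207.9] seen [260.  213.3]
t far [267.6 199.4] seen [257.3 200.7]
t back [257.3 198. ] seen [246.7 211.7]
```

Both the side and wrist views put the closed tips about 25–30 mm higher (farther back) than the nominal tips_ahead. The drawer points agree between the top and side cameras, so the cameras are fine. I'll open, descend relative to that, and watch the force.

>>> play_rows([
  {"fingers": -1, "dx": 0, "dy": 0, "dz": 0, "turn": 0},
  {"fingers": -1, "dx": 0, "dy": 0, "dz": 0, "turn": 0},
  {"fingers": -1, "dx": 0, "dy": 0, "dz": 0, "turn": 0},
  {"fingers": -1, "dx": 0, "dy": 0, "dz": 0, "turn": 0},
  {"fingers": -1, "dx": 0, "dy": 0, "dz": 0, "turn": 0},
  {"fingers": -1, "dx": 0, "dy": 0, "dz": 0, "turn": 0},
  {"fingers": -1, "dx": 0, "dy": 0, "dz": 0, "turn": 0},
  {"fingers": -1, "dx": 0, "dy": 0, "dz": -6, "turn": 0},
  {"fingers": -1, "dx": 0, "dy": 0, "dz": -6, "turn": 0},
  {"fingers": -1, "dx": 0, "dy": 0, "dz": -6, "turn": 0},
  {"fingers": -1, "dx": 0, "dy": 0, "dz": -6, "turn": 0},
  {"fingers": -1, "dx": 0, "dy": 0, "dz": -6, "turn": 0},
  {"fingers": -1, "dx": 0, "dy": 0, "dz": -6, "turn": 0},
  {"fingers": -1, "dx": 0, "dy": 0, "dz": -6, "turn": 0},
  {"fingers": -1, "dx": 0, "dy": 0, "dz": -5, "turn": 0},
  {"fingers": -1, "dx": 0, "dy": 0, "dz": -5, "turn": 0},
  {"fingers": -1, "dx": 0, "dy": 0, "dz": -4, "turn": 0},
  {"fingers": -1, "dx": 0, "dy": 0, "dz": -4, "turn": 0},
  {"fingers": -1, "dx": 0, "dy": 0, "dz": -2, "turn": 0},
  {"fingers": -1, "dx": 0, "dy": 0, "dz": 0, "turn": 0},
])

```text
clock: 9.25
position: [0.4603, 0.1579, -0.0017]
ee_rot: [-0.006, 0.981, -0.193, 0.013]
contact_force: [-0.1, -0.1, 0.3]
width: 0.0852
```

```bash
python3 look.py w8; python3 - <<'E'
from h import *
q=get_image("side");s=get_state();print(proj(q,s["position"]),s["contact_force"])
a=cv2.resize(q["pixels"][150:250,200:320],(720,600),interpolation=cv2.INTER_CUBIC)
a[:200,:300]=cv2.cvtColor(cv2.imread("pics/w8.png"),cv2.COLOR_BGR2RGB)[150:350,170:470]
cv2.imwrite("pics/s8.png",cv2.cvtColor(a,cv2.COLOR_RGB2BGR))
E
```

```text
9.25 [ 0.4603  0.1579 -0.0017] yaw -0.388 0.08518666586751279 [0.19 0.36 2.01 0.   0.74 0.57]
0.77 [332.5, 253.2] 8831 [114. 113. 109.] ((466.038330078125, 163.98338317871094), (67.22494506835938, 30.4998779296875), 67.19557189941406)
0.57 [557.1, 249.3] 12806 [41. 18. 55.] ((560.6989135742188, 120.47454833984375), (65.62173461914062, 57.28141784667969), 63.4496955871582)
[256.52993709 220.30075502] [-0.66309729  0.51508247  0.11020061]
```

View pics/s8.png

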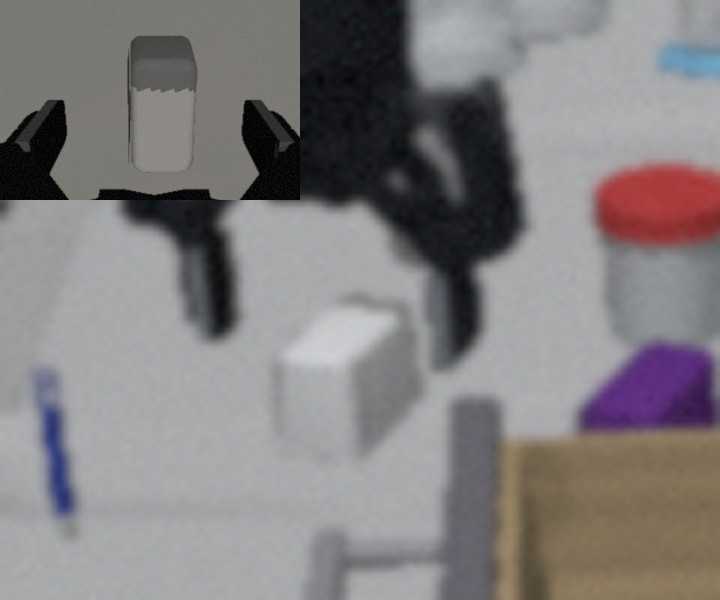

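>>> play_rows([
  {"fingers": -1, "dx": 2, "dy": -1, "dz": -3, "turn": 0},
  {"fingers": -1, "dx": 2, "dy": -1, "dz": -3, "turn": 0},
  {"fingers": -1, "dx": 1, "dy": 0, "dz": 0, "turn": 0},
])

```text
clock: 9.65
position: [0.4668, 0.1561, -0.0066]
ee_rot: [-0.006, 0.981, -0.193, 0.014]
contact_force: [-0.0, 0.5, -0.1]
width: 0.0855
```

>>> play_rows([
  {"fingers": 1, "dx": 0, "dy": 0, "dz": 0, "turn": 0},
  {"fingers": 1, "dx": 0, "dy": 0, "dz": 0, "turn": 0},
  {"fingers": 1, "dx": 0, "dy": 0, "dz": 0, "turn": 0},
  {"fingers": 1, "dx": 0, "dy": 0, "dz": 0, "turn": 0},
  {"fingers": 1, "dx": 0, "dy": 0, "dz": 0, "turn": 0},
  {"fingers": 1, "dx": 0, "dy": 0, "dz": 0, "turn": 0},
  {"fingers": 1, "dx": 0, "dy": 0, "dz": 0, "turn": 0},
], squeeze=30)

```text
clock: 10.23
position: [0.4678, 0.156, -0.0062]
ee_rot: [-0.007, 0.981, -0.193, 0.015]
contact_force: [-0.6, 0.5, -0.7]
width: 0.031
```

```bash
python3 look.py w9; python3 - <<'E'
from h import *
q=get_image("side");s=get_state();print(proj(q,s["position"]),s["contact_force"],s["width"])
a=cv2.resize(q["pixels"][150:250,200:320],(720,600),interpolation=cv2.INTER_CUBIC)
a[:200,:300]=cv2.cvtColor(cv2.imread("pics/w9.png"),cv2.COLOR_BGR2RGB)[150:350,170:470]
cv2.imwrite("pics/s9.png",cv2.cvtColor(a,cv2.COLOR_RGB2BGR))
E
```

```text
10.2333 [ 0.4678  0.156  -0.0062] yaw -0.388 0.030959436822317138 [0.18 0.37 2.01 0.   0.73 0.57]
0.78 [321.7, 260.2] 9467 [116. 115. 111.] ((469.57806396484375, 162.873291015625), (68.0925521850586, 30.694059371948242), 69.16370391845703)
0.68 [546.4, 259.4] 14116 [46. 21. 60.] ((561.44189453125, 120.25270080566406), (66.4551773071289, 56.410213470458984), 63.68562698364258)
[259.79365172 222.73006634] [ 0.48507619  0.20078307 -1.36400115] 0.031001690945525146
```

>>> play_rows([
  {"fingers": 1, "dx": 0, "dy": 0, "dz": 3, "turn": 0},
  {"fingers": 1, "dx": 0, "dy": 0, "dz": 5, "turn": 0},
  {"fingers": 1, "dx": 0, "dy": 0, "dz": 8, "turn": 0},
  {"fingers": 1, "dx": 0, "dy": 0, "dz": 10, "turn": 0},
  {"fingers": 1, "dx": 0, "dy": 0, "dz": 12, "turn": 0},
  {"fingers": 1, "dx": 0, "dy": 0, "dz": 12, "turn": 0},
  {"fingers": 1, "dx": 0, "dy": 0, "dz": 12, "turn": 0},
  {"fingers": 1, "dx": 0, "dy": 0, "dz": 12, "turn": 0},
  {"fingers": 1, "dx": 0, "dy": 0, "dz": 12, "turn": 0},
  {"fingers": 1, "dx": 0, "dy": 0, "dz": 12, "turn": 0},
  {"fingers": 1, "dx": 0, "dy": 0, "dz": 12, "turn": 0},
  {"fingers": 1, "dx": 0, "dy": 0, "dz": 8, "turn": 0},
  {"fingers": 1, "dx": 0, "dy": 0, "dz": 0, "turn": 0},
])

```text
clock: 11.47
position: [0.4666, 0.1559, 0.1245]
ee_rot: [-0.007, 0.981, -0.193, 0.016]
contact_force: [0.6, 0.0, -0.5]
width: 0.0313
```

```bash
python3 look.py w10; python3 - <<'E'
from h import *
q=get_image("side");s=get_state();print(proj(q,s["position"]),s["width"],s["contact_force"])
for m in masks_of(q,"timer"): print(m["p"],m["xy"],q["pixels"][m["region"]].mean(0).round())
E
```

```text
11.4667 [0.4666 0.1559 0.1245] yaw -0.388 0.03125836539152147 [0.18 0.2  1.84 0.   1.06 0.57]
0.84 [440.8, 194.7] 3401 [64. 35. 80.] ((565.416259765625, 115.4724349975586), (64.9145736694336, 46.201393127441406), 63.590614318847656)
0.65 [321.4, 259.6] 9327 [132. 130. 126.] ((445.954345703125, 99.0248031616211), (141.81893920898438, 64.13330078125), 68.08670806884766)
[254.75332583 167.54370728] 0.031011525326100745 [ 0.53080734 -0.34366585  0.06545554]
0.8 [309.8, 214.8] [ 88.  54. 112.]
0.66 [253.2, 160.8] [153. 154. 156.]
```

The timer is held: it lifted with the gripper and the width is 31 mm. Moving over the drawer and turning.

>>> play_rows([
  {"fingers": 1, "dx": 5, "dy": -9, "dz": 0, "turn": -0.04},
  {"fingers": 1, "dx": 9, "dy": -17, "dz": 0, "turn": -0.09},
  {"fingers": 1, "dx": 9, "dy": -17, "dz": 0, "turn": -0.09},
  {"fingers": 1, "dx": 9, "dy": -17, "dz": 0, "turn": -0.09},
  {"fingers": 1, "dx": 9, "dy": -17, "dz": 0, "turn": -0.09},
  {"fingers": 1, "dx": 9, "dy": -17, "dz": 0, "turn": -0.09},
  {"fingers": 1, "dx": 9, "dy": -17, "dz": 0, "turn": -0.09},
  {"fingers": 1, "dx": 9, "dy": -17, "dz": 0, "turn": -0.09},
  {"fingers": 1, "dx": 9, "dy": -17, "dz": 0, "turn": -0.09},
  {"fingers": 1, "dx": 9, "dy": -17, "dz": 0, "turn": -0.09},
  {"fingers": 1, "dx": 9, "dy": -17, "dz": 0, "turn": -0.09},
  {"fingers": 1, "dx": 9, "dy": -17, "dz": 0, "turn": -0.09},
  {"fingers": 1, "dx": 9, "dy": -17, "dz": 0, "turn": -0.09},
  {"fingers": 1, "dx": 5, "dy": -9, "dz": 0, "turn": -0.05},
  {"fingers": 1, "dx": 0, "dy": 0, "dz": 0, "turn": 0},
  {"fingers": 1, "dx": 0, "dy": 0, "dz": 0, "turn": 0},
])

```text
clock: 13.0
position: [0.5812, -0.0891, 0.1055]
ee_rot: [-0.008, -0.681, 0.732, -0.003]
contact_force: [0.2, 0.5, -0.6]
width: 0.0312
```

```bash
python3 look.py w11; python3 -c "
from h import *
s=get_state();q=s['ee_rot'];print(R.from_quat([q[1],q[2],q[3],q[0]]).as_matrix().round(3))"
```

```text
13.0 [ 0.5812 -0.0891  0.1055] yaw -1.643 0.031236244202370745 [-0.26  0.37  1.64 -0.02  1.14  1.39]
0.85 [324.3, 259.1] 9327 [125. 124. 120.] ((528.4605712890625, -86.08782196044922), (59.52667236328125, 135.3247528076172), 86.02997589111328)
0.84 [91.8, 221.6] 4708 [65. 34. 82.] ((578.7884521484375, 95.07392883300781), (75.08349609375, 51.612979888916016), 64.7890853881836)
[[-0.071 -0.997 -0.007]
 [-0.997  0.071 -0.015]
 [ 0.015  0.006 -1.   ]]
```

>>> play_rows([
  {"fingers": 1, "dx": 5, "dy": 6, "dz": 0, "turn": 0.04},
  {"fingers": 1, "dx": 4, "dy": 4, "dz": -3, "turn": 0.03},
  {"fingers": 1, "dx": 0, "dy": 0, "dz": -6, "turn": 0},
  {"fingers": 1, "dx": 0, "dy": 0, "dz": -6, "turn": 0},
  {"fingers": 1, "dx": 0, "dy": 0, "dz": -6, "turn": 0},
  {"fingers": 1, "dx": 0, "dy": 0, "dz": -6, "turn": 0},
  {"fingers": 1, "dx": 0, "dy": 0, "dz": -6, "turn": 0},
  {"fingers": 1, "dx": 0, "dy": 0, "dz": 0, "turn": 0},
])

```text
clock: 13.77
position: [0.5862, -0.0738, 0.0685]
ee_rot: [0.009, 0.71, -0.704, 0.001]
contact_force: [0.5, 0.4, -1.6]
width: 0.0309
```

```bash
python3 look.py w12; python3 - <<'E'
from h import *
q=get_image("side");s=get_state();print(proj(q,s["position"]),s["width"],s["contact_force"])
a=cv2.resize(q["pixels"][160:300,220:400],(720,560),interpolation=cv2.INTER_CUBIC)
a[:180,:320]=cv2.resize(cv2.cvtColor(cv2.imread("pics/w12.png"),cv2.COLOR_BGR2RGB),(320,200))[:180]
cv2.imwrite("pics/s12.png",cv2.cvtColor(a,cv2.COLOR_RGB2BGR))
E
```

```text
13.7667 [ 0.5862 -0.0738  0.0685] yaw -1.563 0.030877204450579326 [-0.23  0.42  1.67 -0.02  1.06  1.34]
0.65 [321.8, 257.7] 9413 [129. 128. 124.] ((553.5025024414062, -74.55062866210938), (112.2287826538086, 51.110836029052734), 0.16435597836971283)
0.59 [73.7, 225.5] 6730 [66. 34. 84.] ((580.324462890625, 94.94282531738281), (73.79827880859375, 54.331077575683594), 63.38131332397461)
[321.50424292 240.5888948 ] 0.030616135189702937 [-0.39091785 -0.42479329 -0.49427874]
```

View pics/s12.png

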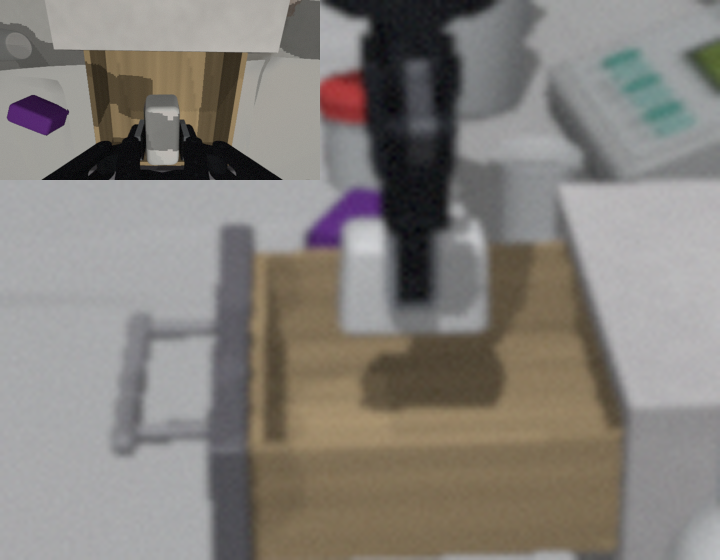

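The timer is upright over the drawer's open area, with clear space around it. I'll lower it slowly.

>>> play_rows([
  {"fingers": 1, "dx": 0, "dy": 0, "dz": -6, "turn": 0},
  {"fingers": 1, "dx": 0, "dy": 0, "dz": -6, "turn": 0},
  {"fingers": 1, "dx": 0, "dy": 0, "dz": -6, "turn": 0},
  {"fingers": 1, "dx": 0, "dy": 0, "dz": -6, "turn": 0},
  {"fingers": 1, "dx": 0, "dy": 0, "dz": -6, "turn": 0},
  {"fingers": 1, "dx": 0, "dy": 0, "dz": -5, "turn": 0},
  {"fingers": 1, "dx": 0, "dy": 0, "dz": -3, "turn": 0},
  {"fingers": 1, "dx": 0, "dy": 0, "dz": 0, "turn": 0},
])

```text
clock: 14.58
position: [0.5882, -0.0749, 0.0288]
ee_rot: [0.007, 0.709, -0.705, 0.003]
contact_force: [-0.1, 0.6, -0.3]
width: 0.0309
```

>>> play_rows([
  {"fingers": 1, "dx": 0, "dy": 0, "dz": -4, "turn": 0},
  {"fingers": 1, "dx": 0, "dy": 0, "dz": -3, "turn": 0},
  {"fingers": 1, "dx": 0, "dy": 0, "dz": 0, "turn": 0},
])

```text
clock: 14.83
position: [0.5883, -0.0749, 0.021]
ee_rot: [0.007, 0.709, -0.705, 0.003]
contact_force: [-0.7, -0.1, -1.3]
width: 0.0311
```

>>> play_rows([
  {"fingers": 1, "dx": 0, "dy": 0, "dz": -2, "turn": 0},
  {"fingers": 1, "dx": 0, "dy": 0, "dz": -1, "turn": 0},
  {"fingers": 1, "dx": 0, "dy": 0, "dz": 0, "turn": 0},
])

```text
clock: 15.08
position: [0.5886, -0.0749, 0.018]
ee_rot: [0.007, 0.709, -0.705, 0.004]
contact_force: [0.3, 0.4, -0.1]
width: 0.031
```

>>> play_rows([
  {"fingers": 1, "dx": 0, "dy": 0, "dz": -1.5, "turn": 0},
  {"fingers": 1, "dx": 0, "dy": 0, "dz": 0, "turn": 0},
])

```text
clock: 15.25
position: [0.5889, -0.075, 0.0166]
ee_rot: [0.007, 0.709, -0.705, 0.004]
contact_force: [-1.1, -0.2, -0.9]
width: 0.0313
```

>>> play_rows([
  {"fingers": 1, "dx": 0, "dy": 0, "dz": -1, "turn": 0},
  {"fingers": 1, "dx": 0, "dy": 0, "dz": 0, "turn": 0},
])

```text
clock: 15.42
position: [0.5893, -0.075, 0.0163]
ee_rot: [0.007, 0.709, -0.705, 0.004]
contact_force: [-0.2, -0.0, 1.0]
width: 0.0309
```

>>> play_rows([
  {"fingers": 1, "dx": 0, "dy": 0, "dz": -1.5, "turn": 0},
  {"fingers": 1, "dx": 0, "dy": 0, "dz": 0, "turn": 0},
])

```text
clock: 15.58
position: [0.5903, -0.0751, 0.0161]
ee_rot: [0.006, 0.709, -0.705, 0.005]
contact_force: [-0.3, -0.0, 0.0]
width: 0.0308
```

Descent has stalled at 0.016, exactly the predicted height (grasp height + 22 mm). Releasing.

>>> play_rows([
  {"fingers": 0, "dx": 0, "dy": 0, "dz": 0, "turn": 0},
  {"fingers": -0.3, "dx": 0, "dy": 0, "dz": 0, "turn": 0},
  {"fingers": -0.3, "dx": 0, "dy": 0, "dz": 0, "turn": 0},
  {"fingers": -0.3, "dx": 0, "dy": 0, "dz": 0, "turn": 0},
  {"fingers": -0.3, "dx": 0, "dy": 0, "dz": 0, "turn": 0},
  {"fingers": -0.3, "dx": 0, "dy": 0, "dz": 0, "turn": 0},
])

```text
clock: 16.08
position: [0.5901, -0.0751, 0.0155]
ee_rot: [0.006, 0.709, -0.705, 0.005]
contact_force: [0.1, 0.4, -0.6]
width: 0.0553
```

>>> play_rows([
  {"fingers": -0.3, "dx": 0, "dy": 0, "dz": 4, "turn": 0},
  {"fingers": -0.3, "dx": 0, "dy": 0, "dz": 6, "turn": 0},
  {"fingers": -0.3, "dx": 0, "dy": 0, "dz": 10, "turn": 0},
  {"fingers": -0.3, "dx": 0, "dy": 0, "dz": 12, "turn": 0},
  {"fingers": -0.3, "dx": 0, "dy": 0, "dz": 12, "turn": 0},
  {"fingers": -0.3, "dx": 0, "dy": 0, "dz": 12, "turn": 0},
  {"fingers": -0.3, "dx": 0, "dy": 0, "dz": 12, "turn": 0},
  {"fingers": -0.3, "dx": 0, "dy": 0, "dz": 12, "turn": 0},
  {"fingers": -0.3, "dx": 0, "dy": 0, "dz": 12, "turn": 0},
  {"fingers": -0.3, "dx": 0, "dy": 0, "dz": 12, "turn": 0},
  {"fingers": -0.3, "dx": 0, "dy": 0, "dz": 5, "turn": 0},
  {"fingers": -0.3, "dx": 0, "dy": 0, "dz": 0, "turn": 0},
])

```text
clock: 17.08
position: [0.5906, -0.0753, 0.1387]
ee_rot: [0.004, 0.709, -0.705, 0.008]
contact_force: [-0.4, -0.8, 0.3]
width: 0.0553
```

```bash
python3 look.py w13; python3 - <<'E'
from h import *
q=get_image("side");s=get_state()
for m in masks_of(q,"timer"): print(m["p"],m["xy"],q["pixels"][m["region"]].mean(0).round(),m["region"].sum())
a=cv2.resize(q["pixels"][160:300,220:400],(720,560),interpolation=cv2.INTER_CUBIC)
a[:180,:320]=cv2.resize(cv2.cvtColor(cv2.imread("pics/w13.png"),cv2.COLOR_BGR2RGB),(320,200))[:180]
cv2.imwrite("pics/s13.png",cv2.cvtColor(a,cv2.COLOR_RGB2BGR))
E
```

```text
17.0833 [ 0.5906 -0.0753  0.1387] yaw -1.564 0.055307625618681 [-0.23  0.35  1.58 -0.02  1.2   1.34]
0.59 [319.6, 192.4] 2708 [151. 149. 143.] ((590.194091796875, -74.8794174194336), (34.23402786254883, 70.08406829833984), 89.16431427001953)
0.61 [321.8, 256.1] [173. 174. 175.] 900
0.32 [315.3, 271.4] [121. 108.  90.] 7335
```

The timer is released and stands at about (0.590,-0.075), with a 34 mm wide footprint, so upright. Next I back off in front of the handle with the fingers closed.

>>> play_rows([
  {"fingers": 1, "dx": -8, "dy": 0, "dz": 0, "turn": 0},
  {"fingers": 1, "dx": -14, "dy": 0, "dz": 0, "turn": 0},
  {"fingers": 1, "dx": -14, "dy": 0, "dz": 0, "turn": 0},
  {"fingers": 1, "dx": -14, "dy": 0, "dz": 0, "turn": 0},
  {"fingers": 1, "dx": -14, "dy": 0, "dz": 0, "turn": 0},
  {"fingers": 1, "dx": -14, "dy": 0, "dz": 0, "turn": 0},
  {"fingers": 1, "dx": -14, "dy": 0, "dz": 0, "turn": 0},
  {"fingers": 1, "dx": -14, "dy": 0, "dz": 0, "turn": 0},
  {"fingers": 1, "dx": -14, "dy": 0, "dz": 0, "turn": 0},
  {"fingers": 1, "dx": -14, "dy": 0, "dz": 0, "turn": 0},
  {"fingers": 1, "dx": -14, "dy": 0, "dz": 0, "turn": 0},
  {"fingers": 1, "dx": -14, "dy": 0, "dz": 0, "turn": 0},
  {"fingers": 1, "dx": -8, "dy": 0, "dz": 0, "turn": 0},
  {"fingers": 1, "dx": 0, "dy": 0, "dz": 0, "turn": 0},
])

```text
clock: 18.45
position: [0.3942, -0.0708, 0.123]
ee_rot: [0.014, 0.71, -0.704, -0.008]
contact_force: [-0.6, 0.4, -0.3]
width: 0.0002
```

>>> play_rows([
  {"fingers": 1, "dx": 1, "dy": 0, "dz": -8, "turn": 0},
  {"fingers": 1, "dx": 1, "dy": 0, "dz": -8, "turn": 0},
  {"fingers": 1, "dx": 1, "dy": -1, "dz": -8, "turn": 0},
  {"fingers": 1, "dx": 1, "dy": -1, "dz": -8, "turn": 0},
  {"fingers": 1, "dx": 1, "dy": -1, "dz": -8, "turn": 0},
  {"fingers": 1, "dx": 1, "dy": -1, "dz": -8, "turn": 0},
  {"fingers": 1, "dx": 1, "dy": -1, "dz": -8, "turn": 0},
  {"fingers": 1, "dx": 1, "dy": -1, "dz": -8, "turn": 0},
  {"fingers": 1, "dx": 1, "dy": 0, "dz": -8, "turn": 0},
  {"fingers": 1, "dx": 1, "dy": 0, "dz": -8, "turn": 0},
  {"fingers": 1, "dx": 1, "dy": 0, "dz": -8, "turn": 0},
  {"fingers": 1, "dx": 0, "dy": 0, "dz": -6, "turn": 0},
  {"fingers": 1, "dx": 0, "dy": 0, "dz": -3, "turn": 0},
  {"fingers": 1, "dx": 0, "dy": 0, "dz": 0, "turn": 0},
])

```text
clock: 19.62
position: [0.4087, -0.0777, 0.0133]
ee_rot: [0.014, 0.71, -0.704, -0.009]
contact_force: [0.3, 0.4, -0.0]
width: 0.0004
```

>>> play_rows([
  {"fingers": 1, "dx": 6, "dy": 0, "dz": 0, "turn": 0},
  {"fingers": 1, "dx": 6, "dy": 0, "dz": 0, "turn": 0},
  {"fingers": 1, "dx": 6, "dy": 0, "dz": 0, "turn": 0},
  {"fingers": 1, "dx": 6, "dy": 0, "dz": 0, "turn": 0},
  {"fingers": 1, "dx": 5, "dy": 0, "dz": 0, "turn": 0},
  {"fingers": 1, "dx": 4, "dy": 0, "dz": 0, "turn": 0},
  {"fingers": 1, "dx": 3, "dy": 0, "dz": 0, "turn": 0},
  {"fingers": 1, "dx": 3, "dy": 0, "dz": 0, "turn": 0},
  {"fingers": 1, "dx": 3, "dy": 0, "dz": 0, "turn": 0},
  {"fingers": 1, "dx": 3, "dy": 0, "dz": 0, "turn": 0},
  {"fingers": 1, "dx": 3, "dy": 0, "dz": 0, "turn": 0},
  {"fingers": 1, "dx": 4, "dy": 0, "dz": 0, "turn": 0},
  {"fingers": 1, "dx": 4, "dy": 0, "dz": 0, "turn": 0},
  {"fingers": 1, "dx": 5, "dy": 0, "dz": 0, "turn": 0},
  {"fingers": 1, "dx": 5, "dy": 0, "dz": 0, "turn": 0},
])

```text
clock: 20.87
position: [0.4801, -0.0779, 0.0146]
ee_rot: [0.014, 0.71, -0.704, -0.009]
contact_force: [-0.1, -0.1, 0.1]
width: 0.0002
```

```bash
python3 - <<'E'
from h import *
q=get_image("side");s=get_state();print(s["clock"],s["position"],s["contact_force"])
for l in("timer","drawer_handle"):
  for m in masks_of(q,l):
    ys,xs=np.nonzero(m["region"]);print(l,m["p"],m["xy"],xs.min(),xs.max(),ys.min(),ys.max(),q["pixels"][m["region"]].mean(0).round())
E
```

```text
20.9167 [ 0.48189119 -0.07815525  0.01470619] [ 0.78030646 -0.62884985  0.22981391]
timer 0.83 [336.8, 257.6] 322 358 242 269 [174. 174. 175.]
timer 0.59 [307.8, 213.6] 298 320 207 221 [66. 44. 82.]
drawer_handle 0.78 [321.7, 263.9] 265 376 214 305 [123. 110.  93.]
```

The timer shifts along with the drawer in the side view (322→337), so the push is working. Continuing.

>>> play_rows([
  {"fingers": 1, "dx": 5, "dy": 0, "dz": 0, "turn": 0},
  {"fingers": 1, "dx": 6, "dy": 0, "dz": 0, "turn": 0},
  {"fingers": 1, "dx": 6, "dy": 0, "dz": 0, "turn": 0},
  {"fingers": 1, "dx": 6, "dy": 0, "dz": 0, "turn": 0},
  {"fingers": 1, "dx": 6, "dy": 0, "dz": 0, "turn": 0},
  {"fingers": 1, "dx": 6, "dy": 0, "dz": 0, "turn": 0},
  {"fingers": 1, "dx": 6, "dy": 0, "dz": 0, "turn": 0},
  {"fingers": 1, "dx": 6, "dy": 0, "dz": 0, "turn": 0},
  {"fingers": 1, "dx": 6, "dy": 0, "dz": 0, "turn": 0},
  {"fingers": 1, "dx": 6, "dy": 0, "dz": 0, "turn": 0},
  {"fingers": 1, "dx": 6, "dy": 0, "dz": 0, "turn": 0},
  {"fingers": 1, "dx": 5, "dy": 0, "dz": 0, "turn": 0},
  {"fingers": 1, "dx": 5, "dy": 0, "dz": 0, "turn": 0},
  {"fingers": 1, "dx": 4, "dy": 0, "dz": 0, "turn": 0},
  {"fingers": 1, "dx": 4, "dy": 0, "dz": 0, "turn": 0},
  {"fingers": 1, "dx": 3, "dy": 0, "dz": 0, "turn": 0},
  {"fingers": 1, "dx": 3, "dy": 0, "dz": 0, "turn": 0},
])

```text
clock: 22.43
position: [0.5777, -0.0778, 0.0141]
ee_rot: [0.015, 0.71, -0.704, -0.01]
contact_force: [-1.5, -0.7, 1.4]
width: 0.0001
```

>>> play_rows([
  {"fingers": 1, "dx": 3, "dy": 0, "dz": 0, "turn": 0},
  {"fingers": 1, "dx": 3, "dy": 0, "dz": 0, "turn": 0},
  {"fingers": 1, "dx": 3, "dy": 0, "dz": 0, "turn": 0},
  {"fingers": 1, "dx": 3, "dy": 0, "dz": 0, "turn": 0},
  {"fingers": 1, "dx": 3, "dy": 0, "dz": 0, "turn": 0},
])

```text
clock: 22.85
position: [0.5937, -0.0778, 0.0141]
ee_rot: [0.015, 0.71, -0.704, -0.01]
contact_force: [-0.7, -0.1, 0.4]
width: -0.0002
```

>>> play_rows([
  {"fingers": 1, "dx": 3, "dy": 0, "dz": 0, "turn": 0},
  {"fingers": 1, "dx": 3, "dy": 0, "dz": 0, "turn": 0},
  {"fingers": 1, "dx": 3, "dy": 0, "dz": 0, "turn": 0},
])

```text
clock: 23.1
position: [0.5943, -0.0777, 0.0138]
ee_rot: [0.022, 0.71, -0.703, -0.017]
contact_force: [-8.0, -1.7, 5.5]
width: -0.0001
```

>>> play_rows([
  {"fingers": 1, "dx": 5, "dy": 0, "dz": 0, "turn": 0},
  {"fingers": 1, "dx": 5, "dy": 0, "dz": 0, "turn": 0},
])

```text
clock: 23.27
position: [0.5935, -0.0776, 0.0139]
ee_rot: [0.03, 0.711, -0.702, -0.025]
contact_force: [-10.9, -1.2, 8.3]
width: 0.0001
```

>>> play_rows([
  {"fingers": 1, "dx": -4, "dy": 0, "dz": 0, "turn": 0},
  {"fingers": 1, "dx": -6, "dy": 0, "dz": 0, "turn": 0},
  {"fingers": 1, "dx": -8, "dy": 0, "dz": 0, "turn": 0},
  {"fingers": 1, "dx": -10, "dy": 0, "dz": 0, "turn": 0},
  {"fingers": 1, "dx": -12, "dy": 0, "dz": 0, "turn": 0},
  {"fingers": 1, "dx": -12, "dy": 0, "dz": 2, "turn": 0},
  {"fingers": 1, "dx": -12, "dy": 0, "dz": 2, "turn": 0},
  {"fingers": 1, "dx": -12, "dy": 0, "dz": 2, "turn": 0},
  {"fingers": 1, "dx": -12, "dy": 0, "dz": 8, "turn": 0},
  {"fingers": 1, "dx": -12, "dy": 0, "dz": 12, "turn": 0},
  {"fingers": 1, "dx": -12, "dy": 0, "dz": 12, "turn": 0},
  {"fingers": 1, "dx": -12, "dy": 0, "dz": 12, "turn": 0},
  {"fingers": 1, "dx": -12, "dy": 0, "dz": 12, "turn": 0},
  {"fingers": 1, "dx": 0, "dy": 0, "dz": 12, "turn": 0},
  {"fingers": 1, "dx": 0, "dy": 0, "dz": 0, "turn": 0},
  {"fingers": 1, "dx": 0, "dy": 0, "dz": 0, "turn": 0},
])

```text
clock: 24.6
position: [0.4444, -0.0745, 0.0897]
ee_rot: [0.026, 0.71, -0.703, -0.023]
contact_force: [-0.8, 0.8, -0.3]
width: -0.0004
```

```bash
python3 - <<'E'
from h import *
s=get_state();print(s["clock"],s["position"],s["contact_force"],abs(s["qd"]).max())
q=get_image("side");t=get_image("top")
for l in("timer",):
  for n,m in [(0,m) for m in masks_of(q,l)]+[(1,m) for m in masks_of(t,l)]: print(n,l,m["p"],m["xy"])
for X in ((.6137,-.0251,.052),(.6137,-.1307,.052)): print(proj(q,X),proj(t,X))
a=cv2.resize(q["pixels"][150:320,220:440],(720,556),interpolation=cv2.INTER_CUBIC)
for y in(-.0251,-.1307):
    u=(proj(q,(.6137,y,.052))-[220,150])*720/220; cv2.circle(a,tuple(int(v) for v in u),6,(255,0,0),1)
cv2.imwrite("pics/end.png",cv2.cvtColor(a,cv2.COLOR_RGB2BGR))
E
```

```text
24.6 [ 0.44444416 -0.07448996  0.08970832] [-0.77054604  0.80899302 -0.32449683] 0.02835233418660598
0 timer 0.94 [305.9, 219.7]
[334.12490327 235.68522344] [372.41051761 196.86489255]
[340.41134048 266.90818578] [411.82383115 196.4714725 ]
```

View pics/end.png

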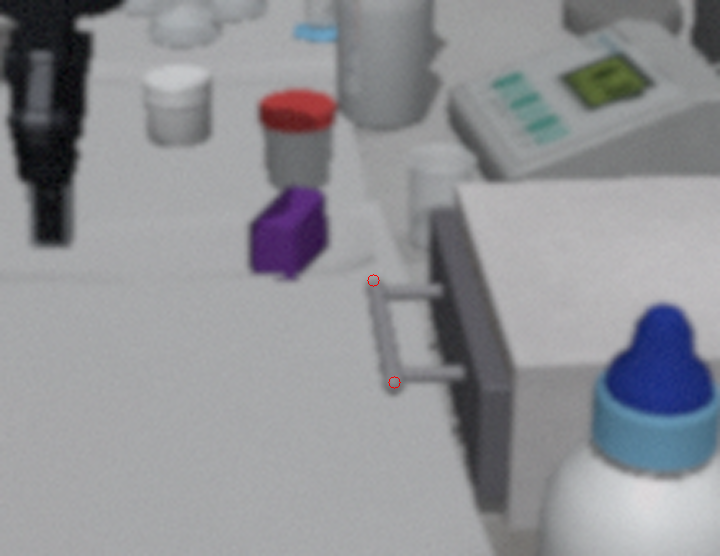

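The drawer front is flush with the box and the handle is at its predicted shut position, (334,236)–(340,267). The gripper is clear of everything.

```bash
python3 -c "
from rig import *
print(sign_off())"
```

```text
the job is handed in; nothing more can be done
None
```

The white timer is in the drawer, released, and the drawer is shut; I handed the job in at about 25 s on the robot's clock. No verdict is reported, so the checks below are mine.

**What I did:** I gripped the timer across its depth and set it down until the descent stalled at the expected floor height. After letting go I backed out and pushed the drawer shut by its handle. The purple look-alike was left alone.

**Last checks:**
- **Timer:** After release, the wrist camera put it at about (0.590, -0.075) with a 34 mm wide outline, consistent with standing upright. It moved with the drawer early in the push (side view). Once the drawer was shut it could not be seen, so I can't confirm it is still upright.
- **Drawer:** It stopped firmly with about 11 N along the push. The final picture shows its front flush against the box and the handle where I predicted it for fully shut.
- **Gripper:** It was clear of everything, with the contact-force reading down at noise level.

**What disagreed:**
- **Failed first grasp:** The first attempt closed on nothing, above the timer. Both cameras showed the fingertips about 25 mm farther back than the stated `tips_ahead`, so I worked from the observed tips after that.
- **Tool tilt:** The tool tilted up to about 4° during the moves, most of it while pushing against the stop. It was about 1° when I set the timer down.

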